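# Put the compounding tools back in their fitted holders

### The job

Clear up the dispensing table: put the mortar, the pestle, the small dark bottle that stands on the near side of the scale and the rubber stamp each into the wooden holder whose recess matches its shape and size. Mortar, bottle and stamp must stand upright and the pestle lie flat, all fully seated in their recesses and let go. Leave the tape roll and the string spool where they are.

Things in the scene. Friction and masses are not known exactly. Their poses are not given: they have to be found in the camera images.
- mortar: Small brass-coloured mortar, an open flared cup, 55 mm tall, rim 56 mm across, round foot 48 mm across, 0.26 to 0.42 kg, standing on the table. Can be gripped across the outside of the rim. Origin: centre of the underside, z up.
- pestle: Brass-coloured pestle lying on the table, 109 mm long along its own y axis, 20 mm wide, 19 mm high; grip it across the middle. Origin: centre of the underside. The ends are alike: either way round will do.
- bottle: Small dark screw-cap bottle with a white label, 69 mm tall; round body 28 mm across up to 50 mm height, narrower cap above. Stands upright between the scale and the robot (a like bottle behind the scale, at the far edge of the table, is fixed and no part of the job). Origin: centre of the underside, z up.
- stamp: Rubber stamp, 70 mm tall, standing on its foot: the foot is 20 mm (its x) by 36 mm (its y) and 16 mm high; above it a turned wooden handle, thin (16 mm) at the neck and 27 mm across from 34 to 70 mm height. Origin: centre of the underside, z up. Either way round (half a turn) will do.
- mortar_holder: Fixed dark wooden block, 10 mm thick, lined with cork; recess 4 mm deep, its floor 6 mm above the table. Origin: centre of the underside, z up. 84 x 84 mm, large round recess 60 mm across, for the mortar.
- bottle_holder: Fixed dark wooden block, 10 mm thick, lined with cork; recess 4 mm deep, its floor 6 mm above the table. Origin: centre of the underside, z up. 64 x 64 mm, small round recess 40 mm across, for the bottle.
- stamp_holder: Fixed dark wooden block, 10 mm thick, lined with cork; recess 4 mm deep, its floor 6 mm above the table. Origin: centre of the underside, z up. 56 mm (x) by 72 mm (y), short rectangular recess 32 mm (x) by 48 mm (y), for the stamp.
- pestle_holder: Fixed dark wooden block, 10 mm thick, lined with cork; recess 4 mm deep, its floor 6 mm above the table. Origin: centre of the underside, z up. 51 mm (x) by 141 mm (y), long rectangular recess 31 mm (x) by 121 mm (y), for the pestle.
- tape_roll: Bystander: roll of tan tape lying flat, 94 mm across, 48 mm high. Origin: centre of the underside. To be left alone.
- string_spool: Bystander: spool of cotton string with wooden flanges, 41 mm across, 45 mm tall. Origin: centre of the underside. To be left alone.
Things that resemble listed ones, but are neither listed nor needed, are in the scene too. What is shaped like the bottle but purple is not meant.

How it is judged:
By the outcome, as a careful person would: the job done as asked, in the order asked, and still so for the second after the job is handed in, with the robot touching nothing.
It also fails if it takes over 112 s, if anything falls off the work surface, if the arm or the gripper's body presses on something with over 40 N, if the wrist force passes 120 N, or if a joint passes its speed limit or range.

### The arm

A 6-joint arm with a two-finger parallel gripper is mounted at the origin on a cart in front of the work surface, level with it; the furniture and walls round the work are solid. World frame = base frame: x ahead of the robot, y to its left, z up, the work surface at z = 0. Lengths are in m, angles in rad, forces in N, time in s.
With the tool pointing down it reaches from about 0.35 to 0.85 m from the base axis. Payload 8.1 kg.
Tool frame: the origin (TCP) lies between the finger pads; the fingertips stand 11 mm ahead of it and the grasp point (between the pads) lies 8 mm behind it (tips_ahead is the z of the fingertips in the tool frame, in m); z points along the fingers, y is the line along which they close (so a half turn about z gives the same grasp; the last joint's range is limited). The gripper opens to 93 mm and grips with 3 to 60 N. Pads are 15 mm wide; open, the fingers measure 128 mm over their backs; the gripper's body (75 mm by 188 mm) begins 65 mm behind the grasp point.
Start: joints at [-1.295, 0.13, 1.488, -0, 1.523, -0.085], TCP at [0.212, -0.561, 0.23] pointing down, gripper open.
Joint ranges: [-2.96, 2.96], [-0.89, 2.26], [0.02, 2.5], [-1.34, 4.48], [0, 2.73], [-2.66, 2.66]. Speed limits (rad/s): [2.39, 2.39, 2.79, 3.14, 3.14, 3.14].

### API

Orientations are given as a rotation vector (axis times angle).
In Python, from plant import read_state, read_camera, close_job, tips_ahead gives the robot as it stands. The module is installed in compiled form; this text tells all that it offers.
- The arm moves only by the tool move_arm, never from a script. Its argument "plan" is a list of rows, each a list of 7 numbers: the turn, a rotation vector about the tool's x, y, z in units of 6 degrees (1.0 is 6 degrees), then the shift along the tool's x, y, z in units of 25 mm (1.0 is 25 mm), then the finger opening in mm, from 0 to 93. A call has exactly 10 rows; each row shifts and turns the commanded pose from where the row before left it, along the tool's axes as they then stand; what a row does not reach is not made up. A row lasts 1/10 s, in which the tool goes at most 50 mm and 8.59 degrees, less where a joint would pass 70% of its speed; a pose out of reach is approached as far as the arm can. A call is refused whole if a number of a shift passes 1 or a number of a turn 1, either way. A call with a gripper value outside its range is refused whole. The fingers move at their own pace and stop on an object; "force" is the grip in N (left out, the last holds). Time passes only in rows, so rows that do not move let the fingers close, or fill a call up. It gives the time, the measured TCP pose, the force, the opening and the grip force at its end, in the units of the state.
- read_state(): the state, without advancing time (a new reading comes with each control period).
- read_camera(name): name is "side" or "top" or "wrist"; returns a dict with "frame" (420x560x3 uint8, red, green, blue), "z_map" (420x560 float32, m along the optical axis (not along the pixel's ray), 0 where there is no reading), "fx", "fy", "cx", "cy" (pixels), "distortion" ([k1, k2, p1, p2, k3] as OpenCV has them; the pictures are not rectified), "rvec" (rotation vector, rad) and "tvec" (3), from world to camera coordinates, as OpenCV has them. Camera axes: x right, y down, z forward; pixel columns grow to the right and rows downward; lengths in m; the calibration is good to about 2 mm. A picture is of the moment at which its call begins.
- close_job(): hands the job in; it is judged then, once.
The state is a dict: "t": time; "q": joint angles; "dq": joint speeds; "joint_torque": joint torques, N m; "tool_pos": TCP position; "orientation": TCP orientation; "force": force on the tool from outside, world axes, zero at the start; "wrist_torque": the same for the moment, N m; "opening": finger opening in m; "gripper_force": force on a finger pad.
Only numpy, scipy, OpenCV 4.12 (cv2) and the standard library are available. Lean on these libraries where they do the work, as an engineer would, in place of code of your own. Each camera call takes 0.05 s, during which the arm holds its last target. There are 200 camera calls.

## Working session

There is one attempt and no reset: what is moved stays moved. The work goes in short steps, Python scripts to look and compute and a tool call to move; the robot and the scene stay as the last step left them, time stands still between calls to the robot, and variables do not carry over. Pictures are saved under pics/ and viewed, at most 14 in all, crops included, and the job is handed in when it is done.

Besides the shell and the picture viewer there is one more tool, called after "Emit:" as a command line: name --pt "numbers of a row" for each row, then --argument value for the rest. move_arm: Moves the arm, as the interface text tells. Its arguments: {"type":"object","properties":{"plan":{"type":"array","items":{"type":"array","items":{"type":"number"}}},"force":{"type":"number"}},"required":["plan"]}

```bash
mkdir -p pics; cat > h.py <<'E'
import numpy as np, cv2
from scipy.spatial.transform import Rotation as R
from plant import read_state, read_camera, close_job, tips_ahead
def cam(n, save=None):
    c=read_camera(n)
    if save: cv2.imwrite('pics/'+save,c['frame'][:,:,::-1])
    K=np.array([[c['fx'],0,c['cx']],[0,c['fy'],c['cy']],[0,0,1]])
    h,w=c['z_map'].shape
    u,v=np.meshgrid(np.arange(w),np.arange(h))
    p=cv2.undistortPoints(np.stack([u,v],-1).reshape(-1,1,2).astype(np.float64),K,np.array(c['distortion'])).reshape(h,w,2)
    z=c['z_map']; P=np.dstack([p[...,0]*z,p[...,1]*z,z])
    Rm=R.from_rotvec(np.ravel(c['rvec'])).as_matrix()
    W=(P-np.ravel(c['tvec']))@Rm
    W[z==0]=np.nan
    c['W']=W; return c
E
python3 - <<'E'
from h import *
for n in('top','side'):
    c=cam(n,n+'0.png'); np.save(n+'.npy',c['W']); np.save(n+'f.npy',c['frame'])
    print(n,c['W'][200,280])
s=read_state(); print(s['tool_pos'],s['orientation'],tips_ahead,s['t'])
E
```

```text
top [0.68641315 0.05645836 0.05633117]
side [0.66689866 0.03158145 0.05561027]
[ 0.21168317 -0.56088131  0.22870283] [-3.08896506e+00 -5.63348648e-01  2.63723741e-04] 0.011 0.1
```

View pics/top0.png

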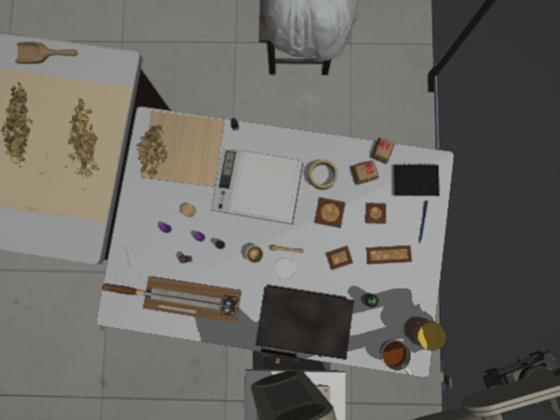

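View pics/side0.png

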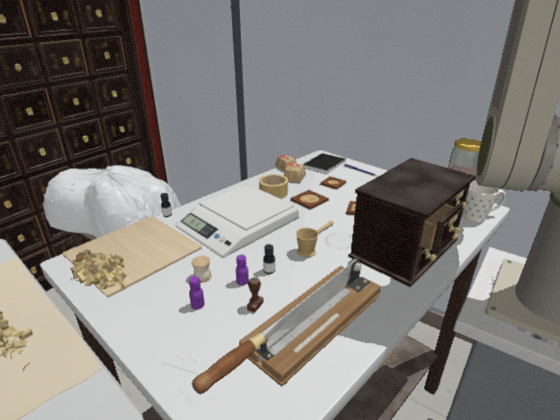

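The top view shows the mortar at (255,254), pestle (286,248), dark bottle (220,244) and stamp (185,258). The holders are mortar (330,212), bottle (375,213), stamp (339,258) and pestle (389,255). The purple bottles at (165,228) and (199,237) are distractors, and there is a tall cabinet at (305,320).

```bash
python3 - <<'E'
from h import *
W=np.load('top.npy')
def blob(n,u,v,r,zmin,zmax=.3):
    w=W[v-r:v+r+1,u-r:u+r+1]; m=(w[...,2]>zmin)&(w[...,2]<zmax)
    k,l,st,ce=cv2.connectedComponentsWithStats(m.astype(np.uint8))
    if k<2: print(n,'none',np.nanmax(w[...,2]));return
    i=min(range(1,k),key=lambda i:np.hypot(*(ce[i]-r)) - st[i][4]*.01)
    p=w[l==i]; q=p[:,:2].astype(np.float32)
    bb=cv2.minAreaRect(q)
    print(n,len(p),'c',np.round(bb[0],4),'sz',np.round(bb[1],4),'ang',round(bb[2],1),'zmed %.4f zmax %.4f'%(np.median(p[:,2]),p[:,2].max()),'mean',p.mean(0).round(4))
blob('mortar',255,254,14,.02); blob('pestle',286,248,22,.008); blob('bottle',220,244,10,.02);blob('bottlecap',220,244,10,.055)
blob('stamp',185,258,10,.02);blob('stampfoot',185,258,12,.006);blob('stamptop',185,258,10,.05)
blob('purple',199,237,10,.02); blob('spool',188,210,14,.02); blob('tape',322,174,25,.02)
for n,u,v,r in(('mh',330,212,22),('bh',375,213,16),('sh',339,258,18),('ph',389,255,28)): blob(n,u,v,r,.005)
blob('cab',305,320,65,.03,.6); blob('knife',200,300,60,.02); blob('green',372,300,12,.02);blob('scale',258,186,50,.02)
for u,v in((240,160),(205,270),(420,220),(300,265)): print(W[v,u])
E
```

```text
mortar 148 c [0.5157 0.1371] sz [0.0534 0.0531] ang 46.0 zmed 0.0483 zmax 0.0620 mean [0.5165 0.1388 0.045 ]
pestle 107 c [0.5339 0.0357] sz [0.1044 0.0143] ang 83.9 zmed 0.0136 zmax 0.0219 mean [0.535  0.0414 0.0142]
bottle 67 c [0.5447 0.2469] sz [0.0223 0.0261] ang 88.7 zmed 0.0642 zmax 0.0772 mean [0.5441 0.2464 0.056 ]
bottlecap 39 c [0.5463 0.2484] sz [0.0194 0.0187] ang 88.7 zmed 0.0676 zmax 0.0772 mean [0.5455 0.2487 0.068 ]
stamp 67 c [0.4964 0.3574] sz [0.0219 0.0286] ang 1.0 zmed 0.0661 zmax 0.0754 mean [0.4964 0.3561 0.0614]
stampfoot 88 c [0.4981 0.3613] sz [0.0271 0.0363] ang 6.6 zmed 0.0627 zmax 0.0754 mean [0.4965 0.3548 0.0501]
stamptop 59 c [0.4964 0.3583] sz [0.0219 0.0268] ang 1.0 zmed 0.0672 zmax 0.0754 mean [0.4964 0.357  0.0666]
purple 72 c [0.5687 0.3147] sz [0.0236 0.0241] ang 43.3 zmed 0.0627 zmax 0.0765 mean [0.5681 0.3125 0.0548]
spool 135 c [0.655  0.3551] sz [0.039  0.0396] ang 88.6 zmed 0.0441 zmax 0.0548 mean [0.6543 0.3548 0.0436]
tape 285 c [ 0.7771 -0.0795] sz [0.0909 0.0908] ang 44.4 zmed 0.0453 zmax 0.0567 mean [ 0.7778 -0.0797  0.0427]
mh 528 c [
[... 316 characters left out ...]
6]
ph 539 c [ 0.5233 -0.2955] sz [0.063  0.1505] ang 5.4 zmed 0.0090 zmax 0.0230 mean [ 0.5218 -0.2941  0.0094]
cab 5990 c [ 0.2979 -0.0159] sz [0.2627 0.2149] ang 82.2 zmed 0.1857 zmax 0.1968 mean [ 0.3159 -0.0151  0.1829]
knife 3146 c [0.3713 0.3348] sz [0.3039 0.1053] ang 82.2 zmed 0.0385 zmax 0.1007 mean [0.3712 0.3313 0.0414]
green 197 c [ 0.3803 -0.2218] sz [0.0394 0.0396] ang 45.5 zmed 0.1019 zmax 0.1128 mean [ 0.3819 -0.2188  0.0917]
scale 5077 c [0.7392 0.1345] sz [0.2705 0.2118] ang 81.0 zmed 0.0532 zmax 0.0668 mean [0.7347 0.129  0.0485]
[0.81713669 0.18817782 0.04370141]
[0.46143403 0.29629052 0.00470392]
[ 0.63510533 -0.40302326 -0.0066573 ]
[ 0.48246917 -0.01089345  0.0017406 ]
```

Emit:
move_arm --pt "0 0 1 0 0 -1 93" --pt "0 0 1 0 0 -1 93" --pt "0 0 1 0 0 -1 93" --pt "0 0 0.45 1 0 -1 93" --pt "0 0 0 1 0 0 93" --pt "0 0 0 1 0 0 93" --pt "0 0 0 1 0 0 93" --pt "0 0 0 1 0 0 93" --pt "0 0 0 1 0 0 93" --pt "0 0 0 1 0 0 93"

```text
t: 1.1
tool_pos: [0.3877, -0.56, 0.3289]
orientation: [-3.141, 0.001, 0.001]
force: [-0.2, 0.4, 0.1]
opening: 0.093
gripper_force: 0.0
```

Emit:
move_arm --pt "0 0 0 1 -1 0 93" --pt "0 0 0 1 -1 0 93" --pt "0 0 0 1 -1 0 93" --pt "0 0 0 1 -1 0 93" --pt "0 0 0 0 -1 0 93" --pt "0 0 0 0 -1 0 93" --pt "0 0 0 0 -1 0 93" --pt "0 0 0 0 -1 0 93" --pt "0 0 0 0 -1 0 93" --pt "0 0 0 0 -1 0 93"

```text
t: 2.1
tool_pos: [0.4867, -0.3091, 0.329]
orientation: [-3.141, 0.001, 0.001]
force: [0.2, 0.4, -0.6]
opening: 0.0932
gripper_force: 0.0
```

Emit:
move_arm --pt "0 0 0 0 -1 0 93" --pt "0 0 0 0 -1 0 93" --pt "0 0 0 0 -1 0 93" --pt "0 0 0 0 -1 0 93" --pt "0 0 0 0 0 0 93" --pt "0 0 0 0 0 0 93" --pt "0 0 0 0 0 0 93" --pt "0 0 0 0 0 0 93" --pt "0 0 0 0 0 0 93" --pt "0 0 0 0 0 0 93"

```text
t: 3.1
tool_pos: [0.4869, -0.2108, 0.3295]
orientation: [-3.141, 0.002, 0.0]
force: [-0.3, 0.6, -0.2]
opening: 0.0928
gripper_force: 0.0
```

```bash
python3 - <<'E'
from h import *
c=cam('wrist','w1.png'); np.save('w1.npy',c['W'])
s=read_state(); print(s['tool_pos'],s['orientation'],s['t'],s['force'])
W=np.load('top.npy'); m=(W[...,2]>.15)&(W[...,2]<.25)&(W[...,0]>.2)&(W[...,0]<.55)&(abs(W[...,1])<.2)
p=W[m]
for y in np.arange(-.16,.16,.04):
    k=p[abs(p[:,1]-y)<.015]; print('cab',round(y,2),len(k) and k[:,0].max().round(3),len(k) and np.median(k[:,2]).round(3))
E
```

```text
[ 0.48689145 -0.21073904  0.32948857] [-3.14147581e+00  1.81804313e-03  4.15814494e-04] 3.15 [-0.07314986 -0.92535824  0.35666165]
cab -0.16 0.387 0.187
cab -0.12 0.392 0.186
cab -0.08 0.398 0.186
cab -0.04 0.405 0.186
cab 0.0 0.41 0.186
cab 0.04 0.415 0.186
cab 0.08 0.42 0.186
cab 0.12 0.377 0.185
```

View pics/w1.png

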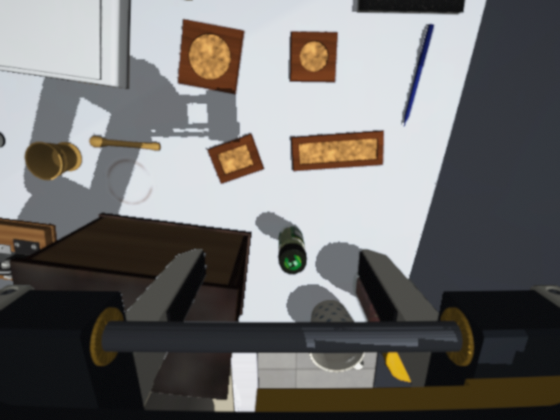

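The wrist view shows the recesses of all four holders: mortar (210,56), bottle (313,56), stamp (236,158) and pestle (338,150). The mortar is at (53,160) and the pestle at (125,143).

```bash
cat >> h.py <<'E'
def plane(c,uv,z):
    K=np.array([[c['fx'],0,c['cx']],[0,c['fy'],c['cy']],[0,0,1]])
    p=cv2.undistortPoints(np.asarray(uv,np.float64).reshape(-1,1,2),K,np.array(c['distortion'])).reshape(-1,2)
    Rm=R.from_rotvec(np.ravel(c['rvec'])).as_matrix()
    o=-Rm.T@np.ravel(c['tvec']); d=np.c_[p,np.ones(len(p))]@Rm
    return (o+d*((z-o[2])/d[:,2])[:,None])[:,:2]
def seg(c,box,z,name,sat=90):
    u0,v0,u1,v1=box
    hsv=cv2.cvtColor(c['frame'][v0:v1,u0:u1],cv2.COLOR_RGB2HSV)
    m=((hsv[...,1]>sat)).astype(np.uint8)
    k,l,st,ce=cv2.connectedComponentsWithStats(m)
    i=1+np.argmax(st[1:,4]); vs,us=np.where(l==i)
    q=plane(c,np.c_[us+u0,vs+v0],z); r=cv2.minAreaRect(q.astype(np.float32)); b=cv2.boxPoints(r)
    e=[b[1]-b[0],b[2]-b[1]]; e=max(e,key=np.linalg.norm)
    print(name,len(us),'c',np.round(r[0],4),'sz',np.sort(r[1]).round(4),'long-axis yaw %.1f'%(np.degrees(np.arctan2(e[1],e[0]))%180),'mean',q.mean(0).round(4))
def delta(x,y,z,yaw,pos=None):
    s=read_state(); M=R.from_rotvec(s['orientation']).as_matrix()
    y0=np.degrees(np.arctan2(M[1,0],M[0,0])); d=np.array([x,y,z])-s['tool_pos']
    c_,s_=np.cos(np.radians(yaw)),np.sin(np.radians(yaw))
    print('turn(tool z) units %.2f'%(-((yaw-y0+180)%360-180)/6),' shift after turn, units x %.2f y %.2f z %.2f'%((c_*d[0]+s_*d[1])/.025,(s_*d[0]-c_*d[1])/.025,-d[2]/.025),'t',s['t'],'q',np.round(s['q'],2))
E
python3 - <<'E'
from h import *
c=cam('wrist')
seg(c,(170,10,252,100),.01,'mh'); seg(c,(280,22,345,92),.01,'bh'); seg(c,(200,128,272,190),.01,'sh'); seg(c,(282,122,394,178),.01,'ph')
seg(c,(85,128,165,156),.008,'pestle')
delta(.5165,.1385,.036,0)
E
```

```text
mh 3713 c [ 0.6545 -0.1093] sz [0.0842 0.0842] long-axis yaw 79.7 mean [ 0.6557 -0.1096]
bh 2171 c [ 0.6544 -0.257 ] sz [0.0636 0.064 ] long-axis yaw 179.1 mean [ 0.6551 -0.2569]
sh 1631 c [ 0.5095 -0.14  ] sz [0.0554 0.0715] long-axis yaw 108.6 mean [ 0.51   -0.1402]
ph 2978 c [ 0.522 -0.298] sz [0.0509 0.1402] long-axis yaw 94.1 mean [ 0.5221 -0.2982]
pestle 421 c [0.5355 0.0328] sz [0.0155 0.1091] long-axis yaw 86.6 mean [0.5343 0.0367]
turn(tool z) units -0.01  shift after turn, units x 1.18 y -13.97 z 11.74 t 3.2 q [-0.5  -0.08  1.52 -0.    1.7   1.07]
```

Emit:
move_arm --pt "0 0 0 0 -1 0 93" --pt "0 0 0 0 -1 0 93" --pt "0 0 0 0 -1 0 93" --pt "0 0 0 0 -1 0 93" --pt "0 0 0 0 -1 0 93" --pt "0 0 0 0 -1 0 93" --pt "0 0 0 0 -1 0 93" --pt "0 0 0 0 -1 0 93" --pt "0 0 0 0 -1 0 93" --pt "0 0 0 0 -1 0 93"

```text
t: 4.2
tool_pos: [0.487, 0.0406, 0.3298]
orientation: [-3.142, 0.001, -0.0]
force: [0.1, -0.5, -0.6]
opening: 0.093
gripper_force: 0.0
```

Emit:
move_arm --pt "0 0 0 0 -1 0 93" --pt "0 0 0 0 -1 0 93" --pt "0 0 0 0 -1 0 93" --pt "0 0 0 0 -1 0 80" --pt "0 0 0 0 0 0 80" --pt "0 0 0 0 0 0 80" --pt "0 0 0 0 0 0 80" --pt "0 0 0 0 0 0 80" --pt "0 0 0 0 0 0 80" --pt "0 0 0 0 0 0 80"

```text
t: 5.2
tool_pos: [0.4872, 0.1391, 0.3297]
orientation: [3.142, -0.002, 0.0]
force: [-0.2, -0.0, 0.2]
opening: 0.08
gripper_force: 0.0
```

```bash
python3 - <<'E'
from h import *
c=cam('wrist','w2.png')
delta(.515,.135,.036,0)
W=c['W']
def pt(x,y,z):
    Rm=R.from_rotvec(np.ravel(c['rvec'])); p,_=cv2.projectPoints(np.array([[x,y,z]]),c['rvec'],c['tvec'],np.array([[c['fx'],0,c['cx']],[0,c['fy'],c['cy']],[0,0,1]]),np.array(c['distortion'])); return p.ravel().round(1)
for n,p in dict(mortar=(.515,.135,.055),bottle=(.5455,.245,.069),stamp=(.4964,.353,.07),pestle=(.5345,.035,.019)).items(): print(n,pt(*p))
E
```

```text
turn(tool z) units -0.01  shift after turn, units x 1.11 y 0.17 z 11.75 t 5.25 q [ 0.18 -0.14  1.58 -0.    1.7   1.75]
mortar [283.6 159.1]
bottle [201.7 137.9]
stamp [127.4 174.7]
pestle [349.7 143.1]
```

View pics/w2.png

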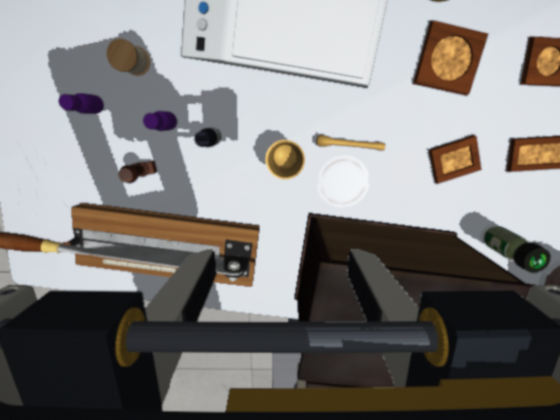

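```bash
python3 - <<'E'
from h import *
c=cam('wrist')
seg(c,(258,135,312,185),.055,'mortar rim'); seg(c,(312,128,390,156),.008,'pestle')
seg(c,(430,132,490,188),.01,'sh'); seg(c,(408,12,495,102),.01,'mh')
print('bottle cap',plane(c,[(206,137)],.069),'stamp top',plane(c,[(130,173)],.07))
E
```

```text
mortar rim 1159 c [0.5148 0.134 ] sz [0.0528 0.053 ] long-axis yaw 45.6 mean [0.5152 0.1338]
pestle 413 c [0.5352 0.0311] sz [0.0152 0.1054] long-axis yaw 86.3 mean [0.5343 0.0362]
sh 1612 c [ 0.5094 -0.1358] sz [0.0559 0.0736] long-axis yaw 109.0 mean [ 0.5099 -0.1358]
mh 3655 c [ 0.6547 -0.1055] sz [0.0843 0.0856] long-axis yaw 79.6 mean [ 0.6557 -0.1052]
bottle cap [[0.54663939 0.23930879]] stamp top [[0.4987068  0.34913574]]
```

Emit:
move_arm --pt "0 0 0 1 0.2 1 80" --pt "0 0 0 0.1 0 1 80" --pt "0 0 0 0 0 1 80" --pt "0 0 0 0 0 1 80" --pt "0 0 0 0 0 1 80" --pt "0 0 0 0 0 1 80" --pt "0 0 0 0 0 1 80" --pt "0 0 0 0 0 1 80" --pt "0 0 0 0 0 1 80" --pt "0 0 0 0 0 1 80" --force 25

```text
t: 6.3
tool_pos: [0.5147, 0.1346, 0.0787]
orientation: [-3.142, 0.001, -0.0]
force: [-0.7, -0.2, 0.7]
opening: 0.0799
gripper_force: 0.0
```

Emit:
move_arm --pt "0 0 0 0 0 0.8 80" --pt "0 0 0 0 0 0.8 80" --pt "0 0 0 0 0 0 80" --pt "0 0 0 0 0 0 40" --pt "0 0 0 0 0 0 40" --pt "0 0 0 0 0 0 40" --pt "0 0 0 0 0 0 40" --pt "0 0 0 0 0 0 40" --pt "0 0 0 0 0 0 40" --pt "0 0 0 0 0 0 40"

```text
t: 7.3
tool_pos: [0.5157, 0.1346, 0.0409]
orientation: [3.142, -0.001, 0.003]
force: [-0.0, -2.0, 6.0]
opening: 0.0539
gripper_force: 25.0
```

Emit:
move_arm --pt "0 0 0 0 0 -0.5 40" --pt "0 0 0 0 0 -1 40" --pt "0 0 0 0 0 -1 40" --pt "0 0 0 0 0 -1 40" --pt "0 0 0 0 1 -0.5 40" --pt "0 0 0 0 1 0 40" --pt "0 0 0 0 1 0 40" --pt "0 0 0 0 1 0 40" --pt "0 0 0 0.6 1 0 40" --pt "0 0 0 1 1 0 40"

```text
t: 8.3
tool_pos: [0.5536, -0.016, 0.1397]
orientation: [-3.141, 0.0, 0.002]
force: [0.5, 0.2, -3.3]
opening: 0.0539
gripper_force: 25.0
```

Emit:
move_arm --pt "0 0 0 1 1 0 40" --pt "0 0 0 1 1 0 40" --pt "0 0 0 1 1 0 40" --pt "0 0 0 1 0.7 0 40" --pt "0 0 0 0 0 0 40" --pt "0 0 0 0 0 0 40" --pt "0 0 0 0 0 0 40" --pt "0 0 0 0 0 0 40" --pt "0 0 0 0 0 0 40" --pt "0 0 0 0 0 0 40"

```text
t: 9.3
tool_pos: [0.6544, -0.1074, 0.14]
orientation: [3.142, 0.0, 0.001]
force: [-0.1, 0.3, -4.1]
opening: 0.0541
gripper_force: 25.0
```

```bash
python3 - <<'E'
from h import *
c=cam('wrist','w3.png'); delta(.655,-.1075,.0465,0); s=read_state(); print(s['tool_pos'],s['opening'])
E
```

```text
turn(tool z) units -0.00  shift after turn, units x 0.02 y -0.00 z 3.74 t 9.35 q [-0.24  0.35  1.4  -0.    1.39  1.33]
[ 0.65440055 -0.10757634  0.13996871] 0.053666217188839724
```

View pics/w3.png

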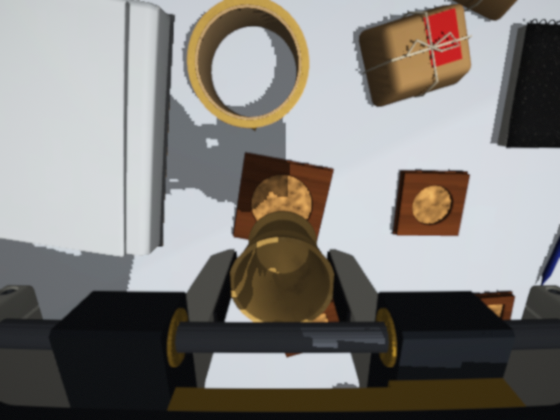

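The mortar is held upright, centred over its holder at about (283,210).

Emit:
move_arm --pt "0 0 0 0 0 0.7 40" --pt "0 0 0 0 0 0.7 40" --pt "0 0 0 0 0 0.7 40" --pt "0 0 0 0 0 0.7 40" --pt "0 0 0 0 0 0.5 40" --pt "0 0 0 0 0 0.3 40" --pt "0 0 0 0 0 0.1 40" --pt "0 0 0 0 0 0 40" --pt "0 0 0 0 0 0 40" --pt "0 0 0 0 0 0 40"

```text
t: 10.35
tool_pos: [0.6548, -0.108, 0.0476]
orientation: [3.141, -0.001, 0.001]
force: [0.5, -0.3, -3.3]
opening: 0.0539
gripper_force: 25.0
```

Emit:
move_arm --pt "0 0 0 0 0 0.06 40" --pt "0 0 0 0 0 0 40" --pt "0 0 0 0 0 0 80" --pt "0 0 0 0 0 0 80" --pt "0 0 0 0 0 0 80" --pt "0 0 0 0 0 0 80" --pt "0 0 0 0 0 -0.5 80" --pt "0 0 0 0 0 -1 80" --pt "0 0 0 0 0 -1 80" --pt "0 0 0 0 0 -1 80"

```text
t: 11.35
tool_pos: [0.6546, -0.1079, 0.135]
orientation: [3.141, -0.001, 0.001]
force: [0.5, -0.6, 0.7]
opening: 0.0799
gripper_force: 0.0
```

Emit:
move_arm --pt "0 0 0 -1 0 -1 60" --pt "0 0 0 -1 -1 -1 60" --pt "0 0 0 -1 -1 0 60" --pt "0 0 0 -1 -1 0 60" --pt "0 0 0 -1 -1 0 60" --pt "0 0 -1 0 0 0 60" --pt "0 0 -1 0 0 0 60" --pt "0 0 -1 0 0 0 60" --pt "0 0 -1 0 0 0 60" --pt "0 0 -1 0 0 0 60"

```text
t: 12.35
tool_pos: [0.5297, -0.0078, 0.1843]
orientation: [3.033, 0.819, 0.002]
force: [-0.2, -0.3, -0.0]
opening: 0.0599
gripper_force: 0.0
```

Emit:
move_arm --pt "0 0 -1 0 0 0 50" --pt "0 0 -1 0 0 0 50" --pt "0 0 -1 0 0 0 50" --pt "0 0 -1 0 0 0 50" --pt "0 0 -1 0 0 0 50" --pt "0 0 -1 0 0 0 50" --pt "0 0 -1 0 0 0 50" --pt "0 0 -1 0 0 0 50" --pt "0 0 -1 0 0 0 50" --pt "0 0 -0.4 0 0 0 50"

```text
t: 13.35
tool_pos: [0.5298, -0.0078, 0.1843]
orientation: [2.286, 2.154, 0.001]
force: [0.8, -0.1, -0.6]
opening: 0.0498
gripper_force: 0.0
```

```bash
python3 - <<'E'
from h import *
c=cam('wrist','w4.png'); delta(.5345,.0355,.05,86.5); s=read_state(); print(s['tool_pos'],s['opening'])
W=c['W']; 
m=(W[...,2]>.008)&(W[...,2]<.03)&(abs(W[...,0]-.535)<.06)&(abs(W[...,1]-.035)<.08)
p=W[m]; print(len(p), len(p) and (cv2.minAreaRect(p[:,:2].astype(np.float32))))
K=np.array([[c['fx'],0,c['cx']],[0,c['fy'],c['cy']],[0,0,1]])
print(cv2.projectPoints(np.array([[.5345,.0355,.019]]),c['rvec'],c['tvec'],K,np.array(c['distortion']))[0].ravel())
E
```

```text
turn(tool z) units 0.02  shift after turn, units x 1.74 y 0.08 z 5.37 t 13.4 q [-0.11 -0.04  1.74  0.    1.43 -0.05]
[ 0.52974587 -0.00785209  0.1842187 ] 0.05001468988664311
1087 ((0.5346055030822754, 0.031663261353969574), (0.10614708065986633, 0.018698381260037422), 85.77222442626953)
[284.02358486 157.01045544]
```

View pics/w4.png

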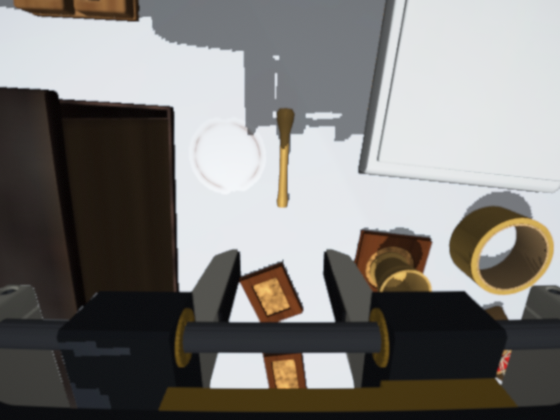

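The pestle is centred at (284,158) and the mortar is seated in its holder at (393,268). A whitish ring at (228,155) lies next to the pestle, so I'm checking how high it stands.

```bash
python3 - <<'E'
from h import *
c=cam('wrist')
W=c['W']
print('table',np.nanmedian(W[150:200,310:340,2]),'in',np.nanmedian(W[140:170,215:245,2]))
print(np.round(W[155,185:300:4,2],4)); print(np.round(W[155,185:300:4,0],3))
m=(W[130:185,190:268,2]); print(np.nanpercentile(m,[5,50,90,95,99]))
E
```

```text
table -0.00017367187670438443 in -0.00017891344966428473
[ 0.001   0.0001 -0.0005  0.0001  0.0012  0.0009 -0.0007 -0.0001  0.
 -0.0006  0.0002  0.0002  0.0006 -0.0002  0.0001 -0.0007  0.0008  0.0006
 -0.0004  0.0005 -0.0001  0.0008 -0.0016  0.0006  0.0134  0.0135  0.0003
 -0.0008 -0.001 ]
[0.425 0.429 0.433 0.438 0.443 0.447 0.451 0.456 0.46  0.465 0.469 0.474
 0.478 0.482 0.487 0.491 0.496 0.5   0.505 0.509 0.514 0.518 0.522 0.527
 0.531 0.536 0.54  0.545 0.549]
[-0.00138468 -0.00013805  0.00085236  0.0011081   0.00157824]
```

Emit:
move_arm --pt "0 0 0 0.9 0.1 0.8 50" --pt "0 0 0 0.8 0 1 50" --pt "0 0 0 0 0 1 50" --pt "0 0 0 0 0 1 50" --pt "0 0 0 0 0 1 50" --pt "0 0 0 0 0 1 50" --pt "0 0 0 0 0 0.6 50" --pt "0 0 0 0 0 0.3 50" --pt "0 0 0 0 0 0.1 50" --pt "0 0 0 0 0 0 50"

```text
t: 14.45
tool_pos: [0.5353, 0.0344, 0.0138]
orientation: [2.291, 2.149, 0.001]
force: [0.2, -0.5, 0.4]
opening: 0.0501
gripper_force: 0.0
```

Emit:
move_arm --pt "0 0 0 0 0 0 5" --pt "0 0 0 0 0 0 5" --pt "0 0 0 0 0 0 5" --pt "0 0 0 0 0 0 5" --pt "0 0 0 0 0 0 5" --pt "0 0 0 0 0 0 5" --pt "0 0 0 0 0 -0.4 5" --pt "0 0 0 0 0 -1 5" --pt "0 0 0 0 0 -1 5" --pt "0 0 0 0 0 -1 5"

```text
t: 15.45
tool_pos: [0.5344, 0.0344, 0.0993]
orientation: [-2.29, -2.15, 0.001]
force: [0.6, 1.0, -1.4]
opening: 0.0192
gripper_force: 24.8
```

Emit:
move_arm --pt "0 0 -0.65 0 0 0 5" --pt "0 0 -0.6 0 0 0 5" --pt "0 0 0 -1 0 0 5" --pt "0 0 0 -1 0 0 5" --pt "0 0 0 -1 0 0 5" --pt "0 0 0 -1 0 0 5" --pt "0 0 0 -1 0 0 5" --pt "0 0 0 -1 0 0 5" --pt "0 0 0 -1 -0.4 0 5" --pt "0 0 0 -1 -0.5 0 5"

```text
t: 16.45
tool_pos: [0.5257, -0.1676, 0.0985]
orientation: [2.145, 2.296, 0.0]
force: [-0.2, 0.4, -2.2]
opening: 0.019
gripper_force: 24.8
```

Emit:
move_arm --pt "0 0 0 -1 -0.5 0 5" --pt "0 0 0 -1 0 0 5" --pt "0 0 0 -1 0 0 5" --pt "0 0 0 -1 0 0 5" --pt "0 0 0 -1 0 0 5" --pt "0 0 0 -0.2 0 0 5" --pt "0 0 0 0 0 0 5" --pt "0 0 0 0 0 0 5" --pt "0 0 0 0 0 0 5" --pt "0 0 0 0 0 0 5"

```text
t: 17.45
tool_pos: [0.5222, -0.2962, 0.0982]
orientation: [-2.144, -2.296, -0.0]
force: [-0.0, 0.9, -2.4]
opening: 0.0188
gripper_force: 24.8
```

```bash
python3 - <<'E'
from h import *
c=cam('wrist','w5.png'); delta(.522,-.2965,.02,94); s=read_state(); print(s['tool_pos'],s['opening'])
W=c['W']; x,y,z=s['tool_pos']
m=(W[...,2]>z-.03)&(W[...,2]<z+.02)&(abs(W[...,0]-x)<.03)&(abs(W[...,1]-y)<.1)
p=W[m]; print(len(p), len(p) and (cv2.minAreaRect(p[:,:2].astype(np.float32))), p[:,2].min(), p[:,2].max())
m=(W[...,2]>.004)&(W[...,2]<.016)&(abs(W[...,0]-.522)<.06)&(abs(W[...,1]+.2965)<.1)
p=W[m]; print(len(p), len(p) and (cv2.minAreaRect(p[:,:2].astype(np.float32))))
E
```

```text
turn(tool z) units -0.01  shift after turn, units x -0.00 y -0.01 z 3.13 t 17.5 q [-0.6   0.23  1.62  0.    1.29 -0.67]
[ 0.5222529  -0.29639113  0.09820787] 0.018940596522812273
4460 ((0.5206940174102783, -0.2895704507827759), (0.08655388653278351, 0.04582779482007027), 71.1187744140625) 0.0866059122520342 0.11818346158017604
5915 ((0.5208920240402222, -0.29874467849731445), (0.05434306710958481, 0.14315803349018097), 3.8310530185699463)
```

View pics/w5.png

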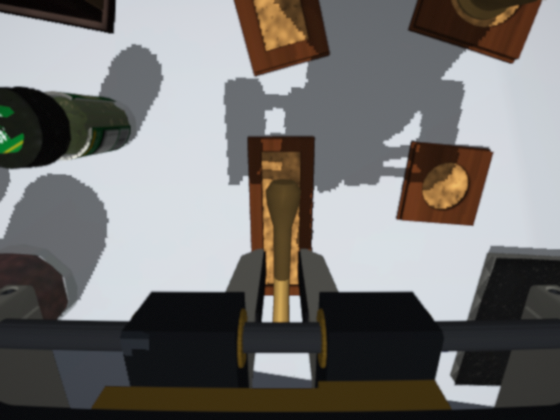

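The pestle hangs in line with its recess, which spans columns 248–314. I'm checking its offset along the axis from the front tip at (284,180).

```bash
python3 - <<'E'
from h import *
c=cam('wrist')
W=c['W']
for v in range(172,300,8):
    r=W[v,262:304]; k=r[r[:,2]>.05]; print(v,len(k), len(k) and np.round([np.median(k[:,0]),np.median(k[:,1]),k[:,2].max()],4))
print(plane(c,[(284,180)],.095), read_state()['tool_pos'])
E
```

```text
172 0 0
180 22 [ 0.5185 -0.2456  0.0951]
188 33 [ 0.519  -0.2481  0.1021]
196 34 [ 0.5189 -0.252   0.1051]
204 32 [ 0.5193 -0.2564  0.1041]
212 28 [ 0.5196 -0.2609  0.1029]
220 23 [ 0.5197 -0.2658  0.101 ]
228 19 [ 0.52   -0.2712  0.0997]
236 19 [ 0.5203 -0.2759  0.099 ]
244 18 [ 0.5204 -0.2806  0.0992]
252 28 [ 0.5213 -0.2864  0.0997]
260 28 [ 0.5217 -0.2906  0.1032]
268 26 [ 0.522  -0.2956  0.1113]
276 26 [ 0.5224 -0.3009  0.1175]
284 26 [ 0.5227 -0.3061  0.125 ]
292 24 [ 0.5225 -0.3117  0.1321]
[[ 0.5193175  -0.24511707]] [ 0.5222097  -0.29653149  0.09818826]
```

Emit:
move_arm --pt "0 0 0 0 0 0.8 5" --pt "0 0 0 0 0 0.8 5" --pt "0 0 0 0 0 0.7 5" --pt "0 0 0 0 0 0.4 5" --pt "0 0 0 0 0 0.2 5" --pt "0 0 0 0 0 0.1 5" --pt "0 0 0 0 0 0.03 5" --pt "0 0 0 0 0 0 5" --pt "0 0 0 0 0 0 5" --pt "0 0 0 0 0 0 5"

```text
t: 18.55
tool_pos: [0.5225, -0.2974, 0.023]
orientation: [2.144, 2.295, 0.0]
force: [0.6, 0.0, -1.0]
opening: 0.0191
gripper_force: 24.8
```

Emit:
move_arm --pt "0 0 0 0 0 0 24" --pt "0 0 0 0 0 0 30" --pt "0 0 0 0 0 0 45" --pt "0 0 0 0 0 0 50" --pt "0 0 0 0 0 0 50" --pt "0 0 0 0 0 0 50" --pt "0 0 0 0 0 -0.5 50" --pt "0 0 0 0 0 -1 50" --pt "0 0 0 0 0 -1 50" --pt "0 0 0 0 0 -1 50"

```text
t: 19.55
tool_pos: [0.5222, -0.2973, 0.1118]
orientation: [2.145, 2.295, 0.0]
force: [-0.3, -0.9, -0.1]
opening: 0.0497
gripper_force: 0.0
```

```bash
python3 - <<'E'
from h import *
c=cam('wrist','w6.png'); s=read_state(); print(s['tool_pos'],s['opening'])
delta(.53,.215,.21,90)
W=c['W']
for v in range(150,300,10):
    r=W[v,255:312]; k=r[(r[:,2]>.016)&(r[:,2]<.04)]; print(v,len(k), len(k) and np.round([np.median(k[:,0]),np.median(k[:,1]),k[:,2].max()],4))
E
```

```text
[ 0.5245481  -0.29880643  0.11713246] 0.05022704122792164
turn(tool z) units 0.65  shift after turn, units x 20.55 y 0.22 z -3.71 t 19.6 q [-0.6   0.21  1.61  0.    1.32 -0.67]
150 0 0
160 17 [ 0.5201 -0.247   0.022 ]
170 22 [ 0.5202 -0.2546  0.0253]
180 18 [ 0.5208 -0.2631  0.0233]
190 12 [ 0.5206 -0.2722  0.0204]
200 12 [ 0.5212 -0.2811  0.0207]
210 10 [ 0.5218 -0.2897  0.0203]
220 10 [ 0.5216 -0.2991  0.0194]
230 10 [ 0.5222 -0.3083  0.0197]
240 9 [ 0.5224 -0.3177  0.0193]
250 10 [ 0.5226 -0.3278  0.0186]
260 11 [ 0.5228 -0.3376  0.0194]
270 12 [ 0.523  -0.3472  0.02  ]
280 0 0
290 0 0
```

View pics/w6.png

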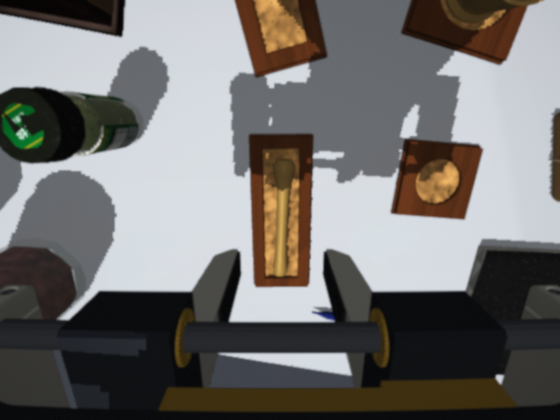

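The pestle is seated in its recess: the head top reads 25 mm at (284,170). Next is the bottle.

Emit:
move_arm --pt "0 0 0.65 0 0 -1 50" --pt "0 0 0 1 0 -1 50" --pt "0 0 0 1 0 -1 50" --pt "0 0 0 1 0 -0.7 50" --pt "0 0 0 1 0 0 50" --pt "0 0 0 1 0 0 50" --pt "0 0 0 1 0 0 50" --pt "0 0 0 1 0 0 50" --pt "0 0 0 1 0 0 50" --pt "0 0 0 1 0 0 50"

```text
t: 20.6
tool_pos: [0.5222, -0.0712, 0.2032]
orientation: [2.221, 2.22, 0.001]
force: [-0.2, -0.2, -0.2]
opening: 0.0496
gripper_force: 0.0
```

Emit:
move_arm --pt "0 0 0 1 0.1 0 50" --pt "0 0 0 1 0.1 0 50" --pt "0 0 0 1 0.1 0 50" --pt "0 0 0 1 0.1 0 50" --pt "0 0 0 1 0.1 0 50" --pt "0 0 0 1 0.1 0 50" --pt "0 0 0 1 0.1 0 50" --pt "0 0 0 1 0.1 0 50" --pt "0 0 0 1 0 0 50" --pt "0 0 0 0 0 0 50"

```text
t: 21.6
tool_pos: [0.5422, 0.1554, 0.2031]
orientation: [-2.219, -2.224, -0.002]
force: [0.2, 0.8, -0.6]
opening: 0.05
gripper_force: 0.0
```

```bash
python3 - <<'E'
from h import *
c=cam('wrist','w7.png'); s=read_state(); print(s['tool_pos'],s['opening'])
W=c['W']
for n,x,y,z0 in(('bottle',.546,.241,.06),('body',.546,.241,.015),('stamp',.4975,.351,.045),('foot',.4975,.351,.004),('foot2',.4975,.351,.011)):
    z1=.018 if 'foot' in n else .09
    m=(W[...,2]>z0)&(W[...,2]<z1)&(np.hypot(W[...,0]-x,W[...,1]-y)<.03)
    p=W[m]
    if len(p)>5: print(n,len(p),p.mean(0).round(4),cv2.minAreaRect(p[:,:2].astype(np.float32)),p[:,2].max())
delta(.546,.24,.032,90)
E
```

```text
[0.54225802 0.15392867 0.2029513 ] 0.04988466925047854
bottle 463 [0.5441 0.2456 0.0688] ((0.5441648364067078, 0.24546173214912415), (0.020947109907865524, 0.021012520417571068), 46.088199615478516) 0.07096392250090745
body 630 [0.5438 0.2452 0.0609] ((0.5442915558815002, 0.24614785611629486), (0.027055947110056877, 0.027506209909915924), 89.75785064697266) 0.07096392250090745
foot 294 [0.4982 0.3431 0.0147] ((0.49752116203308105, 0.3448352813720703), (0.020317940041422844, 0.012141728773713112), 7.129367351531982) 0.017987426841540404
foot2 250 [0.498  0.3436 0.0158] ((0.4974931478500366, 0.344852477312088), (0.020266609266400337, 0.01210063137114048), 7.129366397857666) 0.017987426841540404
turn(tool z) units 0.02  shift after turn, units x 3.44 y 0.15 z 6.84 t 21.65 q [ 0.19  0.05  1.63 -0.    1.47  0.18]
```

View pics/w7.png

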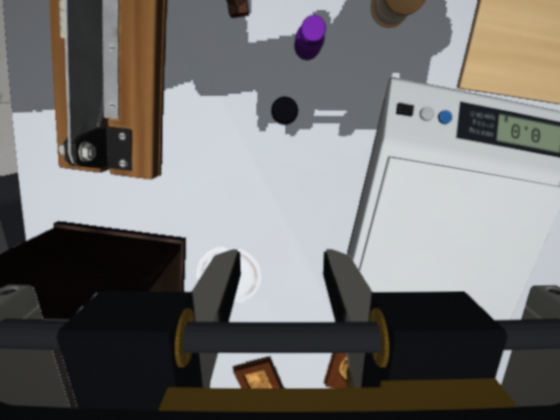

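The bottle cap is at (285,111), and depth puts the bottle near (0.544, 0.244). The path down is clear of the purple bottle at (311,36).

Emit:
move_arm --pt "0 0 0 1 0.1 0 50" --pt "0 0 0 1 0 0 50" --pt "0 0 0 1 0 0.8 50" --pt "0 0 0 0.55 0 1 50" --pt "0 0 0 0 0 1 50" --pt "0 0 0 0 0 1 50" --pt "0 0 0 0 0 1 50" --pt "0 0 0 0 0 1 50" --pt "0 0 0 0 0 0.7 50" --pt "0 0 0 0 0 0.3 50" --force 15

```text
t: 22.65
tool_pos: [0.5438, 0.24, 0.0304]
orientation: [-2.222, -2.219, 0.005]
force: [-1.1, -0.8, 0.4]
opening: 0.0503
gripper_force: 0.0
```

Emit:
move_arm --pt "0 0 0 0 0 0 50" --pt "0 0 0 0 0 0 15" --pt "0 0 0 0 0 0 15" --pt "0 0 0 0 0 0 15" --pt "0 0 0 0 0 0 15" --pt "0 0 0 0 0 0 15" --pt "0 0 0 0 0 -0.4 15" --pt "0 0 0 0 0 -1 15" --pt "0 0 0 0 0 -1 15" --pt "0 0 0 0 0 -1 15"

```text
t: 23.65
tool_pos: [0.5445, 0.2415, 0.1185]
orientation: [-2.222, -2.221, 0.001]
force: [0.6, 0.3, -0.8]
opening: 0.0265
gripper_force: 14.9
```

```bash
python3 - <<'E'
from h import *
s=read_state(); print(s['tool_pos'],s['opening'],s['gripper_force'])
c=cam('wrist');W=c['W']; x,y,z=s['tool_pos']
m=(W[...,2]>z+.018)&(W[...,2]<z+.05)&(np.hypot(W[...,0]-x,W[...,1]-y)<.02); p=W[m]; q=p[p[:,2]>np.percentile(p[:,2],50)]
print(len(p),(p.mean(0)-[x,y,z]).round(4),(q.mean(0)-[x,y,z]).round(4),p[:,2].max()-z)
delta(.655,-.257,s['tool_pos'][2],90)
E
```

```text
[0.54452863 0.24145631 0.11854262] 0.02652263959331404 14.942595712809634
3416 [0.0004 0.0068 0.0337] [0.0004 0.0053 0.0386] 0.049988207556269315
turn(tool z) units -0.00  shift after turn, units x -19.98 y 4.31 z 0.21 t 23.7 q [0.33 0.19 1.62 0.   1.33 0.33]
```

```bash
python3 - <<'E'
from h import *
s=read_state(); c=cam('wrist','w8.png');W=c['W']; T=s['tool_pos']
for lo,hi in((.030,.034),(.034,.038),(.038,.042)):
    m=(W[...,2]>T[2]+lo)&(W[...,2]<T[2]+hi)&(abs(W[...,0]-T[0])<.0125)&(abs(W[...,1]-T[1])<.03)
    p=W[m]; vs,us=np.where(m)
    if len(p)>5: print(lo,len(p),np.percentile(p-T,[3,50,97],axis=0).round(4).tolist(),us.min(),us.max(),vs.min(),vs.max())
cv2.imwrite('pics/w8c.png',cv2.resize(c['frame'][170:400,160:400,::-1],None,fx=2.5,fy=2.5))
E
```

```text
0.03 243 [[-0.0099, 0.0043, 0.0301], [-0.0006, 0.0133, 0.0326], [0.0099, 0.0151, 0.0339]] 261 307 272 314
0.034 1429 [[-0.0088, -0.0043, 0.0343], [0.0003, 0.0051, 0.0354], [0.0093, 0.0139, 0.0365]] 261 311 276 320
```

View pics/w8c.png

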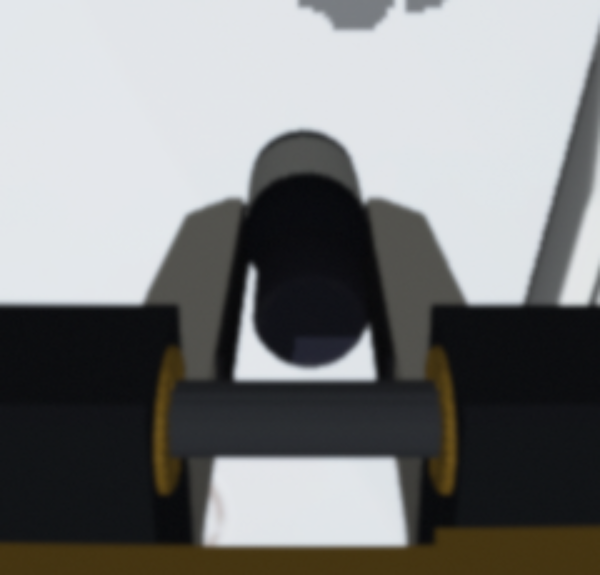

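The cap sits between the fingers, upright. Its centre is about 5 mm ahead of the TCP along tool x, and I'll allow for that when placing it.

Emit:
move_arm --pt "0 0 0 -1 0 0 15" --pt "0 0 0 -1 0 0 15" --pt "0 0 0 -1 0 0 15" --pt "0 0 0 -1 0 0 15" --pt "0 0 0 -1 0 0 15" --pt "0 0 0 -1 0 0 15" --pt "0 0 0 -1 0 0 15" --pt "0 0 0 -1 0 0 15" --pt "0 0 0 -1 0 0 15" --pt "0 0 0 -1 0 0 15"

```text
t: 24.75
tool_pos: [0.544, -0.0093, 0.1164]
orientation: [-2.221, -2.22, 0.001]
force: [0.4, -0.2, -0.8]
opening: 0.027
gripper_force: 14.9
```

Emit:
move_arm --pt "0 0 0 -1 0 0 15" --pt "0 0 0 -1 0 0 15" --pt "0 0 0 -1 0 0 15" --pt "0 0 0 -1 0 0 15" --pt "0 0 0 -1 0 0 15" --pt "0 0 0 -1 0.4 0 15" --pt "0 0 0 -1 1 0 15" --pt "0 0 0 -1 1 0 15" --pt "0 0 0 -1 1 0 15" --pt "0 0 0 -1 1 0 15"

```text
t: 25.75
tool_pos: [0.6549, -0.2593, 0.116]
orientation: [-2.221, -2.22, 0.001]
force: [-0.1, 0.4, -1.1]
opening: 0.0265
gripper_force: 14.9
```

Emit:
move_arm --pt "0 0 0 -0.1 0 0 15" --pt "0 0 0 0 0 0.6 15" --pt "0 0 0 0 0 0.6 15" --pt "0 0 0 0 0 0.6 15" --pt "0 0 0 0 0 0 15" --pt "0 0 0 0 0 0 15" --pt "0 0 0 0 0 0 15" --pt "0 0 0 0 0 0 15" --pt "0 0 0 0 0 0 15" --pt "0 0 0 0 0 0 15"

```text
t: 26.75
tool_pos: [0.6549, -0.2612, 0.073]
orientation: [2.221, 2.22, 0.0]
force: [0.4, -0.0, -0.3]
opening: 0.0268
gripper_force: 14.9
```

```bash
python3 - <<'E'
from h import *
s=read_state(); c=cam('wrist','w9.png');W=c['W']; T=s['tool_pos']; print(T,s['opening'])
m=(W[...,2]>T[2]+.033)&(W[...,2]<T[2]+.0385)&(abs(W[...,0]-T[0])<.0125)&(abs(W[...,1]-T[1])<.03)
print('cap',np.percentile(W[m],[3,50,97],axis=0).round(4).tolist())
m=(W[...,2]>.008)&(W[...,2]<.013)&(abs(W[...,0]-.655)<.05)&(abs(W[...,1]+.257)<.05)
print('bh',cv2.minAreaRect(W[m][:,:2].astype(np.float32)))
delta(.655,-.262,.0396,90)
E
```

```text
[ 0.65493394 -0.26117094  0.07300933] 0.026784988611130944
cap [[0.6462, -0.2651, 0.1066], [0.655, -0.2555, 0.1083], [0.6642, -0.2469, 0.1095]]
bh ((0.6559006571769714, -0.2522082030773163), (0.05408754199743271, 0.06429729610681534), 89.0433349609375)
turn(tool z) units -0.01  shift after turn, units x -0.03 y 0.01 z 1.33 t 26.8 q [-0.45  0.52  1.31  0.    1.31 -0.45]
```

View pics/w9.png

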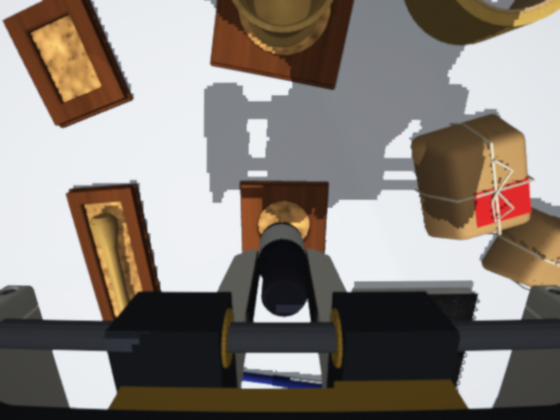

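The bottle is centred over its recess at (284,220), and the holder's far edge puts the recess centre at y ≈ -0.257.

Emit:
move_arm --pt "0 0 0 0 0 0.4 15" --pt "0 0 0 0 0 0.4 15" --pt "0 0 0 0 0 0.3 15" --pt "0 0 0 0 0 0.15 15" --pt "0 0 0 0 0 0.05 15" --pt "0 0 0 0 0 0 15" --pt "0 0 0 0 0 0 15" --pt "0 0 0 0 0 0 15" --pt "0 0 0 0 0 0 15" --pt "0 0 0 0 0 0 15"

```text
t: 27.8
tool_pos: [0.6547, -0.261, 0.0398]
orientation: [2.222, 2.221, 0.0]
force: [-0.1, -0.4, 0.3]
opening: 0.0266
gripper_force: 15.0
```

Emit:
move_arm --pt "0 0 0 0 0 0 30" --pt "0 0 0 0 0 0 40" --pt "0 0 0 0 0 0 50" --pt "0 0 0 0 0 0 50" --pt "0 0 0 0 0 -0.5 50" --pt "0 0 0 0 0 -1 50" --pt "0 0 0 0 0 -1 50" --pt "0 0 0 0 0 -1 50" --pt "0 0 1 0 0 -1 50" --pt "0 0 1 0 0 -1 50"

```text
t: 28.8
tool_pos: [0.6547, -0.2611, 0.1798]
orientation: [2.445, 1.971, 0.001]
force: [1.1, -0.2, -0.7]
opening: 0.0498
gripper_force: 0.0
```

Emit:
move_arm --pt "0 0 1 0 0 -1 50" --pt "0 0 1 0 0 0 50" --pt "0 0 1 0 0 0 50" --pt "0 0 1 0 0 0 50" --pt "0 0 1 0 0 0 50" --pt "0 0 1 0 0 0 50" --pt "0 0 1 0 0 0 50" --pt "0 0 1 0 0 0 50" --pt "0 0 1 0 0 0 50" --pt "0 0 1 0 0 0 50"

```text
t: 29.8
tool_pos: [0.6548, -0.2611, 0.2037]
orientation: [3.103, 0.484, 0.001]
force: [-0.1, -1.0, -0.8]
opening: 0.0497
gripper_force: 0.0
```

```bash
python3 - <<'E'
from h import *
delta(.47,.345,.20,8.3); s=read_state(); print(s['tool_pos'])
E
```

```text
turn(tool z) units 1.57  shift after turn, units x -3.81 y -25.06 z 0.15 t 29.8 q [-0.45  0.43  1.19  0.    1.53  0.81]
[ 0.65478159 -0.26106932  0.20367254]
```

Emit:
move_arm --pt "0 0 0.8 0 0 0 50" --pt "0 0 0.8 0 0 0 50" --pt "0 0 0 0 -1 0 50" --pt "0 0 0 0 -1 0 50" --pt "0 0 0 0 -1 0 50" --pt "0 0 0 0 -1 0 50" --pt "0 0 0 0 -1 0 50" --pt "0 0 0 0 -1 0 50" --pt "0 0 0 0 -1 0 50" --pt "0 0 0 0 -1 0 50"

```text
t: 30.8
tool_pos: [0.6255, -0.0622, 0.2037]
orientation: [3.133, 0.229, 0.002]
force: [-0.3, -0.4, 0.5]
opening: 0.0501
gripper_force: 0.0
```

Emit:
move_arm --pt "0 0 0 0 -1 0 50" --pt "0 0 0 0 -1 0 50" --pt "0 0 0 0 -1 0 50" --pt "0 0 0 0 -1 0 50" --pt "0 0 0 0 -1 0 50" --pt "0 0 0 0 -1 0 50" --pt "0 0 0 0 -1 0 50" --pt "0 0 0 0 -1 0 50" --pt "0 0 0 0 -1 0 50" --pt "0 0 0 0 -1 0 50"

```text
t: 31.8
tool_pos: [0.5891, 0.1853, 0.2037]
orientation: [-3.133, -0.229, -0.002]
force: [0.7, 0.3, 0.2]
opening: 0.05
gripper_force: 0.0
```

Emit:
move_arm --pt "0 0 0 0 -1 0 50" --pt "0 0 0 0 -1 0 50" --pt "0 0 0 0 -1 0 50" --pt "0 0 0 -1 -1 0 50" --pt "0 0 0 -1 -1 0 50" --pt "0 0 0 -1 -1 0 50" --pt "0 0 0 -0.8 -1 0 50" --pt "0 0 0 0 0 0 50" --pt "0 0 0 0 0 0 50" --pt "0 0 0 0 0 0 50"

```text
t: 32.8
tool_pos: [0.4704, 0.3431, 0.2031]
orientation: [-3.133, -0.229, -0.002]
force: [0.2, 0.0, 0.4]
opening: 0.0502
gripper_force: 0.0
```

```bash
python3 - <<'E'
from h import *
s=read_state(); c=cam('wrist','w10.png');W=c['W']; T=s['tool_pos']; print(T,s['opening'],s['orientation'])
d=np.hypot(W[...,0]-.498,W[...,1]-.35)
for n,lo,hi in(('top',.062,.08),('foot',.012,.0185),('footall',.004,.0185)):
    p=W[(W[...,2]>lo)&(W[...,2]<hi)&(d<.035)]
    if len(p)>5: print(n,len(p),p.mean(0).round(4),cv2.minAreaRect(p[:,:2].astype(np.float32)),p[:,2].max())
delta(.498,.35,.046,8.3)
E
```

```text
[0.47038442 0.34307205 0.20308913] 0.05015054624074133 [-3.13317392e+00 -2.28713058e-01 -1.59188844e-03]
top 498 [0.4971 0.3575 0.0679] ((0.49605605006217957, 0.357879102230072), (0.023857872933149338, 0.024745536968111992), 8.36323356628418) 0.07139160755139701
foot 198 [0.5001 0.356  0.0161] ((0.4973551332950592, 0.357517272233963), (0.021348029375076294, 0.03556161746382713), 5.984775066375732) 0.018498782176943146
footall 214 [0.5006 0.3558 0.0156] ((0.4973551332950592, 0.357517272233963), (0.021348029375076294, 0.03556161746382713), 5.984775066375732) 0.018498782176943146
turn(tool z) units 0.00  shift after turn, units x 1.13 y -0.12 z 6.27 t 32.85 q [ 0.54  0.1   1.57 -0.    1.47  1.97]
```

View pics/w10.png

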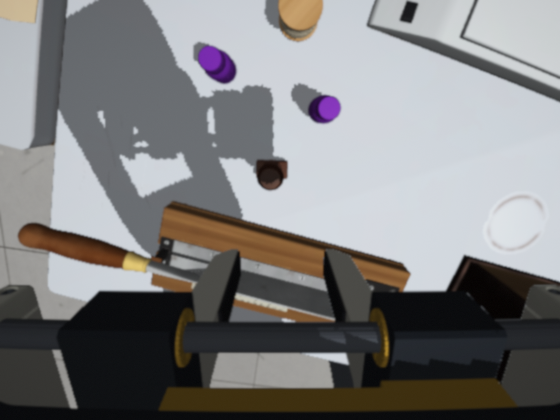

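The stamp top is at (270,177), and the foot measures 21 x 36 mm with its long axis at 96°. Depth gives (0.497, 0.357), and the knife board stays clear of the fingers.

Emit:
move_arm --pt "0 0 0 0.6 -0.4 0.6 50" --pt "0 0 0 0.53 0 1 50" --pt "0 0 0 0 0 1 50" --pt "0 0 0 0 0 1 50" --pt "0 0 0 0 0 1 50" --pt "0 0 0 0 0 1 50" --pt "0 0 0 0 0 0.5 50" --pt "0 0 0 0 0 0.26 50" --pt "0 0 0 0 0 0 50" --pt "0 0 0 0 0 0 50"

```text
t: 33.85
tool_pos: [0.4971, 0.3578, 0.0447]
orientation: [-3.132, -0.229, -0.003]
force: [1.0, -0.4, 0.0]
opening: 0.0499
gripper_force: 0.0
```

Emit:
move_arm --pt "0 0 0 0 0 0 15" --pt "0 0 0 0 0 0 15" --pt "0 0 0 0 0 0 15" --pt "0 0 0 0 0 0 15" --pt "0 0 0 0 0 0 15" --pt "0 0 0 0 0 0 15" --pt "0 0 0 0 0 -0.4 15" --pt "0 0 0 0 0 -1 15" --pt "0 0 0 0 0 -1 15" --pt "0 0 0 0 0 -1 15"

```text
t: 34.85
tool_pos: [0.4958, 0.3572, 0.1295]
orientation: [3.133, 0.229, -0.001]
force: [-0.3, -0.0, -0.0]
opening: 0.0249
gripper_force: 15.0
```

```bash
python3 - <<'E'
from h import *
s=read_state(); c=cam('wrist');W=c['W']; T=s['tool_pos']; print(T,s['opening'],s['gripper_force'])
d=np.hypot(W[...,0]-T[0],W[...,1]-T[1])
for lo,hi in((.01,.018),(.018,.024),(.024,.03)):
    p=W[(W[...,2]>T[2]+lo)&(W[...,2]<T[2]+hi)&(d<.018)]-T
    if len(p)>5: print(lo,len(p),np.percentile(p,[3,50,97],axis=0).round(4).tolist())
delta(.51,-.137,T[2],20.5)
E
```

```text
[0.49583837 0.3572237  0.12949165] 0.024897514313730145 15.000012726522982
0.01 392 [[-0.0046, -0.014, 0.0105], [0.0096, 0.0021, 0.016], [0.0128, 0.016, 0.0179]]
0.018 738 [[-0.0045, -0.0136, 0.0182], [0.0078, 0.0013, 0.0211], [0.0118, 0.0151, 0.0239]]
0.024 1376 [[-0.0089, -0.0132, 0.0242], [0.0011, -0.0008, 0.0255], [0.0095, 0.0139, 0.0288]]
turn(tool z) units -2.02  shift after turn, units x -6.50 y 18.74 z 0.22 t 34.9 q [ 0.54  0.22  1.56 -0.    1.35  1.97]
```

Emit:
move_arm --pt "0 0 -1 0 0 -1 15" --pt "0 0 -1 0 0 0 15" --pt "0 0 -0.1 0 1 0 15" --pt "0 0 0 -0.2 1 0 15" --pt "0 0 0 -0.2 1 0 15" --pt "0 0 0 -0.2 1 0 15" --pt "0 0 0 -0.2 1 0 15" --pt "0 0 0 -0.2 1 0 15" --pt "0 0 0 -0.2 1 0 15" --pt "0 0 0 -0.3 1 0 15"

```text
t: 35.9
tool_pos: [0.5325, 0.1561, 0.1535]
orientation: [3.089, 0.572, -0.0]
force: [-0.3, 0.1, -0.1]
opening: 0.0249
gripper_force: 15.0
```

Emit:
move_arm --pt "0 0 0 -0.4 1 0 15" --pt "0 0 0 -0.4 1 0 15" --pt "0 0 0 -0.4 1 0 15" --pt "0 0 0 -0.4 1 0 15" --pt "0 0 0 -0.4 1 0 15" --pt "0 0 0 -0.4 1 0 15" --pt "0 0 0 -0.4 1 0 15" --pt "0 0 0 -0.4 1 0 15" --pt "0 0 0 -0.5 1 0 15" --pt "0 0 0 -0.5 1 0 15"

```text
t: 36.9
tool_pos: [0.5235, -0.1149, 0.1535]
orientation: [-3.089, -0.572, 0.0]
force: [-0.5, 0.1, 0.1]
opening: 0.0248
gripper_force: 15.0
```

Emit:
move_arm --pt "0 0 0 -0.5 0.7 0 15" --pt "0 0 0 -0.5 0 0 15" --pt "0 0 0 0 0 0.5 15" --pt "0 0 0 0 0 0.5 15" --pt "0 0 0 0 0 0.5 15" --pt "0 0 0 0 0 0.3 15" --pt "0 0 0 0 0 0 15" --pt "0 0 0 0 0 0 15" --pt "0 0 0 0 0 0 15" --pt "0 0 0 0 0 0 15"

```text
t: 37.9
tool_pos: [0.5074, -0.1392, 0.1091]
orientation: [3.088, 0.572, 0.002]
force: [0.3, -0.5, -1.5]
opening: 0.0248
gripper_force: 15.0
```

```bash
python3 - <<'E'
from h import *
s=read_state(); c=cam('wrist','w11.png');W=c['W']; T=s['tool_pos']; print(T,s['opening'],s['gripper_force'])
p=W[(W[...,2]>.0075)&(W[...,2]<.0135)&(np.hypot(W[...,0]-.51,W[...,1]+.137)<.055)]
print('sh',len(p),cv2.minAreaRect(p[:,:2].astype(np.float32)))
a=np.radians(18.8); q=(p[:,:2]-[.5095,-.138])@np.array([[np.cos(a),-np.sin(a)],[np.sin(a),np.cos(a)]])
print('holder frame extents',np.percentile(q,[0.5,99.5],axis=0).round(4))
delta(.5095,-.138,.0505,20.8)
E
```

```text
[ 0.50735844 -0.13920433  0.10907445] 0.024789759893788125 14.99997734092176
sh 2465 ((0.5086515545845032, -0.1387842446565628), (0.0566820353269577, 0.07234497368335724), 18.89468002319336)
holder frame extents [[-0.0286 -0.0364]
 [ 0.0271  0.0355]]
turn(tool z) units 0.03  shift after turn, units x 0.10 y -0.01 z 2.34 t 37.95 q [-0.37  0.02  1.83  0.    1.29  0.84]
```

View pics/w11.png

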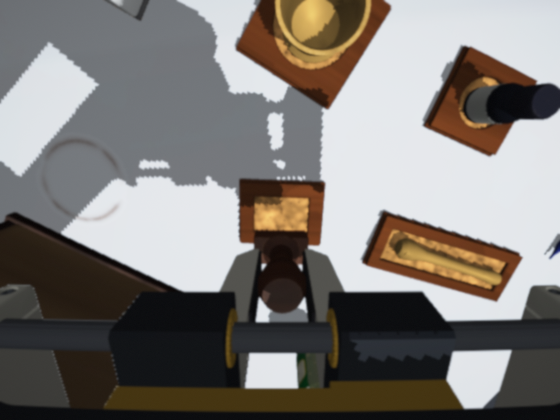

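The stamp is centred over its recess at (280,213) and aligned with it. The mortar, bottle and pestle all show seated.

Emit:
move_arm --pt "0 0 0 0.04 0 0.6 15" --pt "0 0 0 0 0 0.6 15" --pt "0 0 0 0 0 0.5 15" --pt "0 0 0 0 0 0.4 15" --pt "0 0 0 0 0 0.2 15" --pt "0 0 0 0 0 0.04 15" --pt "0 0 0 0 0 0 15" --pt "0 0 0 0 0 0 15" --pt "0 0 0 0 0 0 15" --pt "0 0 0 0 0 0 15"

```text
t: 38.95
tool_pos: [0.5077, -0.1388, 0.0498]
orientation: [3.089, 0.572, -0.0]
force: [0.8, -0.5, -0.1]
opening: 0.0246
gripper_force: 15.0
```

Emit:
move_arm --pt "0 0 0 0 0 0 30" --pt "0 0 0 0 0 0 40" --pt "0 0 0 0 0 0 50" --pt "0 0 0 0 0 0 50" --pt "0 0 0 0 0 -0.5 50" --pt "0 0 0 0 0 -1 50" --pt "0 0 0 0 0 -1 50" --pt "0 0 0 0 0 -1 50" --pt "0 0 0 0 0 -1 50" --pt "0 0 0 0 0 -1 50"

```text
t: 39.95
tool_pos: [0.5078, -0.1387, 0.1896]
orientation: [3.089, 0.572, 0.001]
force: [0.8, -1.0, 0.8]
opening: 0.0498
gripper_force: 0.0
```

Emit:
move_arm --pt "0 0 0 -1 0 -1 50" --pt "0 0 0 -1 0 -1 50" --pt "0 0 0 0 0 -1 50" --pt "0 0 0 0 0 -1 50" --pt "0 0 0 0 0 0 50" --pt "0 0 0 0 0 0 50" --pt "0 0 0 0 0 0 50" --pt "0 0 0 0 0 0 50" --pt "0 0 0 0 0 0 50" --pt "0 0 0 0 0 0 50"

```text
t: 40.95
tool_pos: [0.4608, -0.1565, 0.2867]
orientation: [-3.088, -0.572, 0.002]
force: [-0.6, 0.4, 0.3]
opening: 0.0502
gripper_force: 0.0
```

```bash
python3 - <<'E'
from h import *
c=cam('wrist','w12.png');W=c['W']
for n,x,y,r in(('mortar',.655,-.108,.032),('bottle',.655,-.257,.02),('stamp',.509,-.138,.02),('pestle',.521,-.297,.06)):
    p=W[(np.hypot(W[...,0]-x,W[...,1]-y)<r)&(W[...,2]<.1)]; zt=np.nanpercentile(p[:,2],99)
    q=p[p[:,2]>zt-.008]; print(n,'top %.4f'%zt,q[:,:2].mean(0).round(4))
E
```

```text
mortar top 0.0623 [ 0.647  -0.1137]
bottle top 0.0763 [ 0.6525 -0.2557]
stamp top 0.0764 [ 0.5073 -0.1387]
pestle top 0.0232 [ 0.5223 -0.2938]
```

View pics/w12.png

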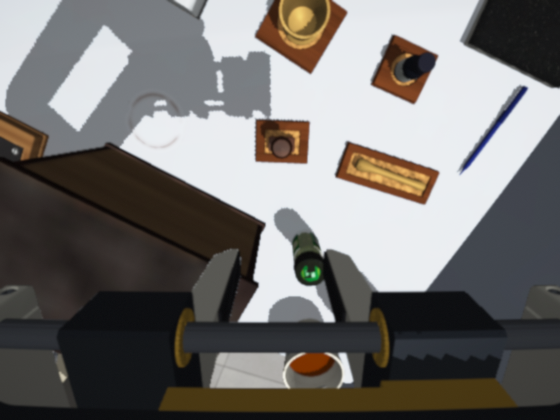

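All four stand in their recesses: mortar (305,20), bottle (410,65), stamp (282,145) and pestle (390,175). The measured tops of 62, 76, 76 and 23 mm match the seated heights of 61, 75, 76 and 25 mm to within 2 mm.

```bash
python3 -c "from plant import close_job; print(close_job())"
```

```text
the job is handed in; nothing more can be done
None
```

The mortar, pestle, bottle and stamp are each seated in their matching holders and released, placed in the order asked in about 41 s of robot time; the tape roll and string spool were not touched, and the job is handed in.

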